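Level the router table's leaf on its foot

TASK

Level the hinged side leaf of the router table. Lay the spirit level upright on the leaf, lengthwise from hinge to foot, and turn the black knob of the levelling foot the way it needs, so that the bubble stands centred between its two lines when you press the level down and the sprung leaf sits firmly on its foot. Finish while still pressing the level down with the gripper, the foot carried by its packing and the bubble centred; keep pressing, and leave the other things on the bench where they are.

Things in the scene. Friction and masses are not known exactly. Their poses are not given: they have to be found in the camera images.
- level: red spirit level 22 wide (x) x 230 long (y) x 42 high (z) mm, 0.2 to 0.3 kg, starts on the bench left of the leaf. Origin: centre of underside; y along its length, z up. Vial on the middle of the top (52 mm long, 8 mm proud, look only: fingers pass through it); the top is flat from 30 to 110 mm either side of the middle.
- bubble (a point): centre of the pale bubble, 47 mm above the level's underside; its y in the frame of level tells its place: 0 = centred, +-9.5 mm = end of the vial. It drifts to the HIGHER end, 0.6 mm per mrad of slope, and settles in about 1.5 s. Bubble 12 mm long, the two black lines 17 mm apart: it is between them within about 2 mm of centre.
- leaf: aluminium leaf, 245 long x 130 wide x 8 mm. Origin: middle of its upper face; x from hinge to foot, z out of the upper face; hinge line at x = -124 mm, 105 mm over the bench. A spring hinge holds it 2 degrees above level, also with the level on it; 3 to 5 N on the level, 50 mm from its middle towards the foot, brings the foot 7 to 14 mm down on its packing; let go, it rises.
- foot: levelling foot: steel screw with a black rubber pad 28 mm across under the lug at the leaf's outer end, on the knob's axis, 300 mm from the hinge line. It does not turn but moves up and down in the leaf with the knob. Origin: centre of the pad's underside.
- knob (a joint): turn of the knob, rad, anticlockwise from above positive, starts within +-0.6, stops at +-5, stays where left. 8 mm of foot travel a turn: clockwise drives the foot down, so the pressed leaf's outer end stands higher; anticlockwise lowers it. 1 rad changes the pressed leaf's slope by 4.2 mrad, the bubble by 2.5 mm. The start is 1.3 to 2.6 rad out, too high or too low.
- knob_grip (a point): point to grip on the knob's axis (z up along it), 10 mm below the knob's top. Knob black, fluted, 40 mm across, 24 high, white mark on top; its top is about flush with the leaf, its axis 53 mm beyond the leaf's outer edge; the lug (36 mm wide, ending 21 mm beyond the axis) lies 9 mm under the knob. Turning friction 0.08 N m.
- packing_pine: loose pine offcut 34 x 90 x 18 mm: one of two packing pieces, either under the foot (the leaf then starts too high at its outer end) or lying spare under the leaf. Origin: centre of underside.
- packing_ply: loose plywood offcut 40 x 95 x 13 mm: the other packing piece; under the foot, the leaf starts too low at its outer end. Origin: centre of underside.
- tea_glass: tea glass, 62 mm across, 86 high, bystander behind the leaf. Origin: centre of underside.
- tape_measure: yellow tape measure, 37 x 95 x 64 mm, bystander at the back beside the paint tin. Origin: centre of underside.
- sanding_block: brown sanding block, 65 x 105 x 36 mm, bystander at the bench's front edge beside the leaf. Origin: centre of underside.

How it is judged:
On the way:
1. the spirit level lies upright on the leaf, lengthwise (angle between the y axis of level and the x axis of leaf, either way round below 0.15 rad and angle between level's own z axis and vertical below 0.12 rad and x of level in the frame of leaf between -0.035 and 0.045 m and y of level in the frame of leaf between -0.045 and 0.045 m and z of level in the frame of leaf between -0.004 and 0.008 m), for 0.2 s.
At the end, for the whole second after the job is handed in: Level upright on the leaf, along it within 0.15 rad, its middle within -35 to +45 mm of the leaf's lengthwise and 45 mm across; fingers press it (over 2 N; over 4 N level on leaf), foot stands on a packing (over 1 N), bubble within 2 mm of centre, all still (all of step 1 and y of bubble in the frame of level between -0.002 and 0.002 m and contact force between the fingers and level above 2 N and contact force between level and leaf above 4 N and (contact force between foot and packing_pine above 1 N or contact force between foot and packing_ply above 1 N) and linear speed of level below 0.02 m/s); the arm keeps its last pose, push and grip.
It fails at once if a bystander (tea glass, tape measure, sanding block) is shifted by more than 40 mm (distance of any of tea_glass, tape_measure, sanding_block from where it was at the start of the episode above 0.04 m).
It also fails if it takes over 72 s, if anything falls off the work surface, if the arm or the gripper's body presses on something with over 40 N, if the wrist force passes 120 N, or if a joint passes its speed limit or range.

ROBOT

A 6-joint arm with a two-finger parallel gripper is mounted at the origin on a cart in front of the work surface, level with it; the furniture and walls round the work are solid. World frame = base frame: x ahead of the robot, y to its left, z up, the work surface at z = 0. Lengths are in m, angles in rad, forces in N, time in s.
With the tool pointing down it reaches from about 0.425 to 0.95 m from the base axis. Payload 3.5 kg.
Tool frame: the origin (TCP) lies on the centre line of the jaws, within the pads' length; the fingertips stand 17 mm ahead of it and the grasp point (between the pads) lies 2 mm behind it; z points along the fingers, y is the line along which they close (so a half turn about z gives the same grasp; the last joint's range is limited). The gripper opens to 85 mm and grips with 20 to 120 N. Pads are 22 mm wide; open, the fingers measure 114 mm over their backs; the gripper's body (76 mm by 85 mm) begins 54 mm behind the grasp point. The pads swing forward as they close: fully open they stand 13 mm farther back than shut.
Start: joints at [-1.493, 0.286, 1.577, -0, 1.279, -0.15], TCP at [0.152, -0.658, 0.248] pointing down, gripper open.
Joint ranges: [-2.77, 2.77], [-0.9, 2.22], [0.21, 2.48], [-1.53, 4.67], [0.24, 2.81], [-2.84, 2.84]. Speed limits (rad/s): [2.79, 2.79, 3.14, 3.14, 3.14, 3.14].

INTERFACE

Orientations are given as a unit quaternion [x, y, z, w].
In Python, from plant import ctrl gives the robot as it stands. The module is installed in compiled form; this text tells all that it offers.
- The arm moves only by the tool drive_tool, never from a script. Its argument "moves" is a list of rows, each a list of 3 entries, a list of its own where there are three numbers: the turn, a rotation vector about the tool's x, y, z in rad, then the shift along the tool's x, y, z in m, then the finger opening in m, from 0 to 0.0854. A call has 1 to 5 rows; each row shifts and turns the commanded pose from where the row before left it, along the tool's axes as they then stand; what a row does not reach is not made up. A row lasts 1/8 s, in which the tool goes at most 62.5 mm and 10.7 degrees, less where a joint would pass 70% of its speed; a pose out of reach is approached as far as the arm can. A call with a gripper value outside its range is refused whole. The fingers move at their own pace and stop on an object; "grip_force" is the grip in N (left out, the last holds). Time passes only in rows, so rows that do not move let the fingers close. It gives the time, the measured TCP pose, the force, the opening and the grip force at its end, in the units of the state.
- ctrl.get_state(): the state, without advancing time (a new reading comes with each control period).
- ctrl.read_camera(name): name is "side" or "top" or "wrist"; returns a dict with "image" (400x640x3 uint8, red, green, blue), "fx", "fy", "cx", "cy" (pixels), "R" (3x3) and "t" (3): a world point X has camera coordinates R X + t. Camera axes: x right, y down, z forward; pixel columns grow to the right and rows downward; lengths in m; the calibration is good to about 2 mm. A picture is of the moment at which its call begins. There is no depth.
- ctrl.sign_off(): hands the job in; it is judged then, once.
The state is a dict: "time": time; "qpos": joint angles; "dq": joint speeds; "joint_efforts": joint torques, N m; "eef_pos": TCP position; "tcp_rot": TCP orientation; "contact_force": force on the tool from outside, world axes, zero at the start; "wrist_torque": the same for the moment, N m; "opening": opening from 0.0 (shut) to 1.0 (fully open); "finger_force": force on a finger pad.
Only numpy, scipy, OpenCV 4.12 (cv2) and the standard library are available. Lean on these libraries where they do the work, as an engineer would, in place of code of your own. Each camera call takes 0.05 s, during which the arm holds its last target. There are 200 camera calls.

## Working session

There is one attempt and no reset: what is moved stays moved. The work goes in short steps, Python scripts to look and compute and a tool call to move; the robot and the scene stay as the last step left them, time stands still between calls to the robot, and variables do not carry over. Pictures are saved under pics/ and viewed, at most 10 in all, crops included, and the job is handed in when it is done.

Besides the shell and the picture viewer there is one more tool, called after "Emit:" as name([rows], argument=value, ...), one row to a line, values as JSON. drive_tool: Moves the arm, as the interface text tells. Its arguments: {"type":"object","properties":{"moves":{"type":"array","items":{"type":"array"}},"grip_force":{"type":"number"}},"required":["moves"]}

```bash
mkdir -p pics; cat > h.py <<'E'
import numpy as np, cv2
from plant import ctrl
def cam(n,fn=None):
    c=ctrl.read_camera(n)
    if fn: cv2.imwrite('pics/'+fn,c['image'][:,:,::-1])
    return c
def ray(c,u,v,z):
    d=np.array([(u-c['cx'])/c['fx'],(v-c['cy'])/c['fy'],1.]);R=np.array(c['R']);o=-R.T@np.array(c['t']);w=R.T@d
    return o+w*(z-o[2])/w[2]
E
python3 - <<'E'
from h import *
np.set_printoptions(precision=4,suppress=True)
s=ctrl.get_state();print(s)
a=cam('top');b=cam('side')
for c in(a,b):print(c['fx'],c['cx'],c['cy'],np.array(c['R']),-np.array(c['R']).T@c['t'])
cv2.imwrite('pics/top0.png',a['image'][:,:,::-1]);cv2.imwrite('pics/side0.png',b['image'][:,:,::-1])
E
```

```text
{'time': 0.0, 'qpos': array([-1.493 ,  0.2872,  1.5782, -0.    ,  1.2786, -0.1501]), 'dq': array([-0.0017, -0.0002, -0.0019,  0.0005, -0.0002,  0.0008]), 'joint_efforts': array([  0.001 , -40.5981, -29.2623,  -0.0001,   0.0058,  -0.    ]), 'eef_pos': array([ 0.1524, -0.6569,  0.2469]), 'tcp_rot': array([ 0.9935,  0.1137,  0.    , -0.0012]), 'contact_force': array([ 0.7287,  0.1237, -0.5411]), 'wrist_torque': array([ 0.0057, -0.0101, -0.052 ]), 'finger_force': 0.0, 'opening': 0.9970881908225775}
483.0794783451068 320.7973894338404 193.31678247247143 [[-0.0207 -0.9995  0.0244]
 [-0.9944  0.0181 -0.1044]
 [ 0.1039 -0.0264 -0.9942]] [ 0.5049 -0.2481  0.9609]
361.7730814425079 319.1832161841572 199.04977535134324 [[ 0.9893 -0.1457 -0.0029]
 [-0.0668 -0.4361 -0.8974]
 [ 0.1295  0.888  -0.4412]] [ 0.4502 -1.0081  0.4757]
```

View pics/top0.png

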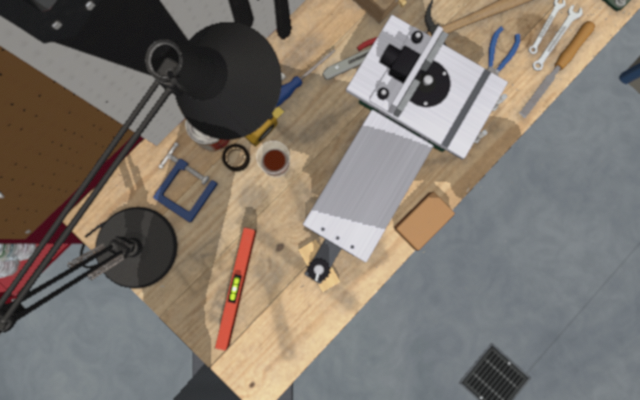

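View pics/side0.png

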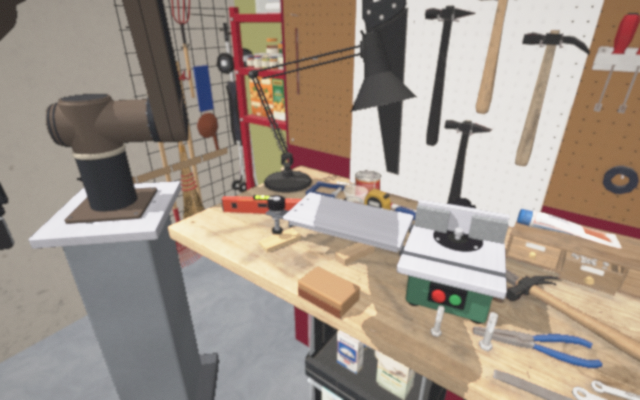

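The top view shows the red level from (250,228) to (221,348), the knob at (318,270), the leaf's outer edge from (305,222) to (367,260), its hinge end at about (400,130), and the glass at (273,158). The side view shows the lamp behind the leaf and packing under the foot at (278,240). Next I'll work out positions from these.

```bash
python3 - <<'E'
from h import *
np.set_printoptions(precision=4,suppress=True)
a=cam('top');im=a['image']
hsv=cv2.cvtColor(im,cv2.COLOR_RGB2HSV)
m=cv2.inRange(hsv,(0,130,120),(10,255,255))|cv2.inRange(hsv,(172,130,120),(180,255,255))
m[:, :190]=0;m[:215]=0;m[:,300:]=0
cs=max(cv2.findContours(m,0,2)[0],key=cv2.contourArea)
r=cv2.minAreaRect(cs);print(r);bx=cv2.boxPoints(r)
P=np.array([ray(a,u,v,.042) for u,v in bx]);print('level',P,P.mean(0))
e=sorted([(np.linalg.norm(P[i]-P[i-1]),i) for i in range(4)]);i=e[-1][1];d=P[i]-P[i-1];print('len',e,'yaw',np.arctan2(d[1],d[0]))
for n,u,v,z in [('knob',318,270,.115),('leafL',305,222,.115),('leafR',367,260,.115),('hingeL',371,110,.105),('hingeR',432,150,.105),('glass',273,158,.086),('lampbase',137,245,.03),('lampshade',225,80,.3)]:print(n,ray(a,u,v,z))
cv2.imwrite('pics/topz.png',cv2.resize(im[195:355,200:400],(800,640),interpolation=cv2.INTER_CUBIC)[:600,:,::-1])
E
```

```text
((235.11199951171875, 288.6680908203125), (13.3412446975708, 124.46895599365234), 13.448614120483398)
level [[ 0.3189 -0.0702  0.042 ]
 [ 0.5404 -0.1242  0.042 ]
 [ 0.534  -0.1486  0.042 ]
 [ 0.3127 -0.094   0.042 ]] [ 0.4265 -0.1092  0.042 ]
len [(np.float64(0.024568110883412472), 0), (np.float64(0.02524340805845899), 2), (np.float64(0.22797344658972515), 3), (np.float64(0.22798601369370214), 1)] yaw -0.23910495051563146
knob [ 0.4599 -0.263   0.115 ]
leafL [ 0.5434 -0.2419  0.115 ]
leafR [ 0.4752 -0.3486  0.115 ]
hingeL [ 0.7451 -0.3654  0.105 ]
hingeR [ 0.6695 -0.4737  0.105 ]
glass [ 0.663  -0.1852  0.086 ]
lampbase [0.5099 0.0783 0.03  ]
lampshade [ 0.7364 -0.1345  0.3   ]
```

View pics/topz.png

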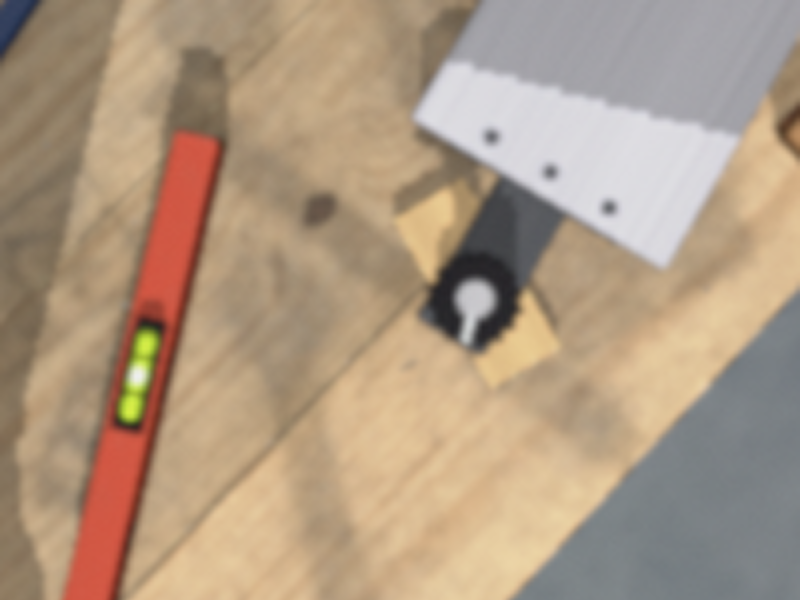

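The zoom shows the level lying flat with its vial at (140,375), the knob at (475,300) with its white mark pointing to (468,335), and packing under the foot. Next I'll get the wrist camera geometry and work out the deltas.

```bash
cat >> h.py <<'E'
from scipy.spatial.transform import Rotation as Ro
np.set_printoptions(precision=4,suppress=True)
def delta(p,yyaw=None):
    "tool-frame shift to p after z turn so that tool y has yaw yyaw (mod pi)"
    s=ctrl.get_state();R=Ro.from_quat(s['tcp_rot']).as_matrix()
    y=np.arctan2(R[1,1],R[0,1]);print('pos',s['eef_pos'],'yyaw',y,'tilt z',R[:,2],'t',s['time'],'F',s['contact_force'],'open',s['opening'],'q',s['qpos'])
    if yyaw is not None:
        dz=-((yyaw-y+np.pi/2)%np.pi-np.pi/2);print('turn z',dz);R=R@Ro.from_rotvec([0,0,dz]).as_matrix()
    print('shift',R.T@(np.array(p)-s['eef_pos']))
E
python3 - <<'E'
from h import *
w=cam('wrist');s=ctrl.get_state();R=Ro.from_quat(s['tcp_rot']).as_matrix()
C=-np.array(w['R']).T@w['t'];print('cam in tool',R.T@(C-s['eef_pos']),'axes',R.T@np.array(w['R']).T,w['fx'])
delta([.33,-.40,.22]);delta([.4265,-.1092,.2],-1.810)
E
```

```text
cam in tool [ 0.0665  0.0004 -0.1244] axes [[-0.0002 -0.9646 -0.2637]
 [ 1.      0.0001 -0.0012]
 [ 0.0012 -0.2637  0.9646]] 295.81945312884716
pos [ 0.1524 -0.6572  0.2475] yyaw -1.3429776859756064 tilt z [-0.0001  0.0015 -1.    ] t 0.2 F [ 0.5998  0.4489 -0.4853] open 0.9968301723591403 q [-1.493   0.2869  1.5776 -0.      1.2786 -0.15  ]
shift [ 0.231  -0.2104  0.0278]
pos [ 0.1524 -0.6572  0.2475] yyaw -1.3429776859756064 tilt z [-0.0001  0.0015 -1.    ] t 0.2 F [ 0.5998  0.4489 -0.4853] open 0.9968301723591403 q [-1.493   0.2869  1.5776 -0.      1.2786 -0.15  ]
turn z 0.46702231402439365
shift [ 0.1365 -0.5972  0.0482]
```

Emit:
drive_tool([
  [[0,0,0],[0.046,-0.042,0.005],0.085],
  [[0,0,0],[0.046,-0.042,0.005],0.085],
  [[0,0,0],[0.046,-0.042,0.005],0.085],
  [[0,0,0],[0.046,-0.042,0.005],0.085],
  [[0,0,0],[0.046,-0.042,0.005],0.085],
])

```text
time: 0.82
eef_pos: [0.3299, -0.3992, 0.2231]
tcp_rot: [0.994, 0.113, 0.0, 0.0]
contact_force: [0.1, 0.3, 0.7]
opening: 0.996
finger_force: 0.0
```

Emit:
drive_tool([
  [[0,0,0.155],[0,0,0],0.085],
  [[0,0,0.155],[0,0,0],0.085],
  [[0,0,0.157],[0,0,0],0.085],
  [[0,0,0],[0,0,0],0.085],
])

```text
time: 1.32
eef_pos: [0.3291, -0.4008, 0.2232]
tcp_rot: [0.993, -0.118, -0.0, -0.0]
contact_force: [0.3, 0.1, -0.4]
opening: 0.994
finger_force: 0.0
```

```bash
python3 - <<'E'
from h import *
delta([.4265,-.1092,.2],-1.810)
E
```

```text
pos [ 0.3291 -0.4008  0.2232] yyaw -1.8080580632551868 tilt z [-0.0001  0.0002 -1.    ] t 1.325 F [ 0.3301  0.0726 -0.4115] open 0.9944774034450209 q [-1.0792 -0.0384  1.9815  0.      1.1987  0.7289]
turn z 0.001941936744813244
shift [ 0.0255 -0.3064  0.0233]
```

Emit:
drive_tool([
  [[0,0,0],[0.005,-0.051,0.003],0.085],
  [[0,0,0],[0.005,-0.051,0.004],0.085],
  [[0,0,0],[0.005,-0.051,0.004],0.085],
  [[0,0,0],[0.005,-0.051,0.004],0.085],
  [[0,0,0],[0.005,-0.051,0.004],0.085],
])

```text
time: 1.95
eef_pos: [0.4141, -0.1578, 0.2043]
tcp_rot: [0.993, -0.118, 0.0, 0.0]
contact_force: [-0.0, 0.3, -1.1]
opening: 0.995
finger_force: 0.0
```

Emit:
drive_tool([
  [[0,0,0],[0.0,-0.051,0.003],0.085],
  [[0,0,0],[0,0,0],0.085],
  [[0,0,0],[0,0,0],0.085],
])

```text
time: 2.33
eef_pos: [0.4259, -0.1098, 0.2014]
tcp_rot: [0.993, -0.118, 0.0, 0.0]
contact_force: [0.1, 0.6, 0.3]
opening: 0.995
finger_force: 0.0
```

```bash
python3 - <<'E'
from h import *
w=cam('wrist','w1.png');im=w['image']
hsv=cv2.cvtColor(im,cv2.COLOR_RGB2HSV)
m=cv2.inRange(hsv,(0,130,100),(10,255,255))|cv2.inRange(hsv,(172,130,100),(180,255,255))
cs=max(cv2.findContours(m,0,2)[0],key=cv2.contourArea)
r=cv2.minAreaRect(cs);print(r)
P=np.array([ray(w,u,v,.042) for u,v in cv2.boxPoints(r)]);print(P,P.mean(0))
e=sorted([(np.linalg.norm(P[i]-P[i-1]),i) for i in range(4)]);i=e[-1][1];d=P[i]-P[i-1];print(e,'yaw',np.arctan2(d[1],d[0]))
v=cv2.inRange(hsv,(28,120,120),(45,255,255));n,l,st,c=cv2.connectedComponentsWithStats(v);k=[(st[j],c[j],ray(w,*c[j],.046)) for j in range(1,n) if st[j,4]>60];print(k)
delta([.4265,-.1092,.03],-1.81)
E
```

```text
((326.5, 178.5), (227.0, 23.0), 90.0)
[[ 0.5382 -0.1258  0.042 ]
 [ 0.5334 -0.1456  0.042 ]
 [ 0.3117 -0.0941  0.042 ]
 [ 0.3175 -0.0698  0.042 ]] [ 0.4252 -0.1088  0.042 ]
[(np.float64(0.020357359765512215), 1), (np.float64(0.025027176756628133), 3), (np.float64(0.2276595559119534), 2), (np.float64(0.22766341648982863), 0)] yaw -0.24853346040929938
[(array([322, 171,  10,  42, 315], dtype=int32), array([326.3873, 190.9714]), array([ 0.4254, -0.1088,  0.046 ]))]
pos [ 0.4259 -0.1103  0.2015] yyaw -1.8094585030803678 tilt z [ 0.0002 -0.0005 -1.    ] t 2.375 F [-0.1063  0.0317  0.4097] open 0.9952382232439548 q [-0.4847 -0.2094  2.1762 -0.0003  1.1744  1.3248]
turn z 0.0005414969196322339
shift [ 0.0003 -0.0013  0.1715]
```

View pics/w1.png

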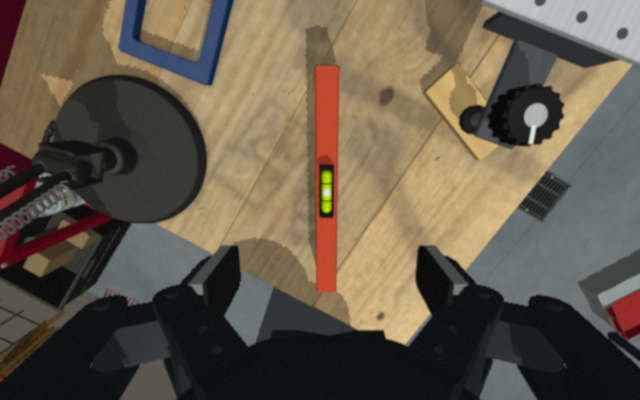

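The wrist view shows the level under the gripper: vial at (326,191), level aligned with image column 326, knob at (533,115). I'll descend and grip.

Emit:
drive_tool([
  [[0,0,0],[0,-0.001,0.045],0.085],
  [[0,0,0],[0,0,0.045],0.085],
  [[0,0,0],[0,0,0.045],0.085],
  [[0,0,0],[0,0,0.035],0.085],
  [[0,0,0],[0,0,0],0.085],
], grip_force=40)

```text
time: 3.0
eef_pos: [0.4237, -0.1088, 0.0289]
tcp_rot: [0.993, -0.12, -0.003, -0.001]
contact_force: [0.3, 0.0, 0.6]
opening: 0.997
finger_force: 0.0
```

Emit:
drive_tool([
  [[0,0,0],[0,0,0],0.0],
  [[0,0,0],[0,0,0],0.0],
  [[0,0,0],[0,0,0],0.0],
  [[0,0,0],[0,0,0],0.0],
  [[0,0,0],[0,0,0],0.0],
])

```text
time: 3.62
eef_pos: [0.427, -0.1091, 0.0325]
tcp_rot: [0.993, -0.119, 0.001, 0.0]
contact_force: [-1.4, 0.1, 6.3]
opening: 0.25
finger_force: 41.0
```

Emit:
drive_tool([
  [[0,0,0],[0,0,-0.04],0.0],
  [[0,0,0],[0,0,-0.05],0.0],
  [[0,0,0],[0,0,-0.05],0.0],
  [[0,0,0],[0,0,-0.04],0.0],
  [[0,0,0],[0,0,0],0.0],
])

```text
time: 4.25
eef_pos: [0.4277, -0.1094, 0.2146]
tcp_rot: [0.993, -0.119, 0.004, 0.001]
contact_force: [0.5, 0.7, -3.1]
opening: 0.246
finger_force: 40.2
```

Emit:
drive_tool([
  [[0,0,0.16],[0,0,0],0.0],
  [[0,0,0.16],[0,0,0],0.0],
  [[0,0,0],[0,0,0],0.0],
])

```text
time: 4.62
eef_pos: [0.4248, -0.108, 0.2087]
tcp_rot: [0.961, -0.275, -0.002, -0.0]
contact_force: [-0.1, -0.2, -3.1]
opening: 0.246
finger_force: 40.0
```

```bash
python3 - <<'E'
from h import *
t=cam('top');im=t['image'];hsv=cv2.cvtColor(im,cv2.COLOR_RGB2HSV)
# leaf corners: outer edge from bright grey mask
delta([.613,-.361,.2],-2.136)
E
```

```text
pos [ 0.4251 -0.1081  0.2091] yyaw -2.127118287187816 tilt z [-0.0035  0.0018 -1.    ] t 4.675 F [ 0.2251  0.6004 -2.6361] open 0.2504429908557654 q [-0.4812 -0.2193  2.1697 -0.      1.1951  1.6459]
turn z 0.008881712812184084
shift [0.2942 0.1129 0.008 ]
```

Emit:
drive_tool([
  [[0,0,0.009],[0.045,0.017,0],0.0],
  [[0,0,0],[0.05,0.019,0],0.0],
  [[0,0,0],[0.05,0.019,0],0.0],
  [[0,0,0],[0.05,0.019,0],0.0],
  [[0,0,0],[0.05,0.019,0],0.0],
])

```text
time: 5.3
eef_pos: [0.5834, -0.3198, 0.2094]
tcp_rot: [0.96, -0.279, -0.001, -0.0]
contact_force: [-0.4, 0.0, -2.5]
opening: 0.253
finger_force: 40.0
```

Emit:
drive_tool([
  [[0,0,0],[0.047,0.018,0],0.0],
  [[0,-0.035,0],[0,0,0],0.0],
  [[0,0,0],[0,0,0],0.0],
  [[0,0,0],[0,0,0],0.0],
])

```text
time: 5.8
eef_pos: [0.6125, -0.3584, 0.2102]
tcp_rot: [0.96, -0.28, -0.017, -0.005]
contact_force: [0.2, -0.1, -2.3]
opening: 0.248
finger_force: 40.0
```

```bash
python3 - <<'E'
from h import *
w=cam('wrist','w2.png');cam('top','t2.png')
a=cv2.imread('pics/w2.png');b=cv2.imread('pics/t2.png')
cv2.imwrite('pics/c2.png',np.vstack([cv2.resize(a,(480,300)),cv2.resize(b,(480,300))]))
delta([.613,-.361,.15],-2.136)
E
```

```text
pos [ 0.6126 -0.3584  0.2111] yyaw -2.1378582995135424 tilt z [-0.0297  0.019  -0.9994] t 5.9 F [ 0.7946  0.1851 -2.0657] open 0.2467955767812737 q [-0.6708  0.407   1.4916 -0.0037  1.278   1.4681]
turn z -0.0018582995135423275
shift [0.0039 0.002  0.061 ]
```

View pics/c2.png

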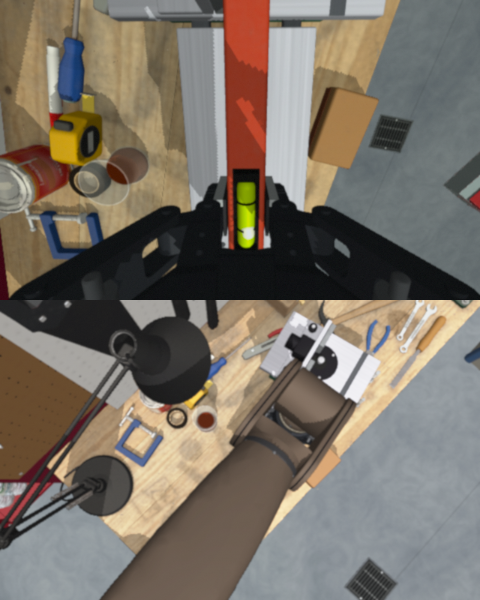

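The wrist half shows the level centred laterally on the leaf (leaf edges at 178 and 315, level at 246). The router table edge is at row 20, the bubble is at (246,232), and the glass and sanding block are clear of the arm. I'll check lengthwise placement.

```bash
python3 - <<'E'
from h import *
w=cam('wrist')
g=w['image'].mean(2)
L=ray(w,237,38,.105);R=ray(w,420,38,.105);print(L,R,np.linalg.norm(L-R));H=(L+R)/2
d=np.array([-.845,.535,0]);print('leaf centre',H+d*.1225)
for u in (250,275,400):print(u,g[15:60:1,u].astype(int))
E
```

```text
[ 0.7449 -0.3688  0.105 ] [ 0.677  -0.4754  0.105 ] 0.12637853834881085
leaf centre [ 0.6074 -0.3566  0.105 ]
250 [134 120 102  85  91 110 118 109  93  77  67  67  66  57  45  55  81  95
  97  96  94  95 103 118 132 139 141 141 141 140 142 141 141 142 141 142
 141 142 142 141 141 142 142 142 143]
275 [ 64  66  66  73  96 114 116 105  90  76  68  67  67  64  61  60  60  61
  59  61  61  69  95 120 133 138 141 139 140 140 140 139 140 140 140 140
 141 140 140 140 140 141 139 141 140]
400 [197 195 195 192 188 180 169 151 128 115 112 106  90  66  59  65  70  71
  72  78  85 107 141 173 190 194 195 195 194 195 194 194 195 195 193 195
 194 194 195 194 193 194 193 194 193]
```

Emit:
drive_tool([
  [[0,0,0],[0.0,0,0.04],0.0],
  [[0,0,0],[0,0,0.02],0.0],
  [[0,0,0],[0,0,0.006],0.0],
  [[0,0,0],[0,0,0],0.0],
  [[0,0,0],[0,0,0],0.0],
])

```text
time: 6.58
eef_pos: [0.6117, -0.3585, 0.1472]
tcp_rot: [0.96, -0.28, -0.015, -0.004]
contact_force: [0.5, -0.3, -2.0]
opening: 0.248
finger_force: 40.0
```

Emit:
drive_tool([
  [[0,0,0],[0,0,0.004],0.0],
  [[0,0,0],[0,0,0],0.0],
  [[0,0,0],[0,0,0.002],0.0],
  [[0,0,0],[0,0,0],0.0],
  [[0,0,0],[0,0,0],0.0],
])

```text
time: 7.2
eef_pos: [0.6111, -0.358, 0.1418]
tcp_rot: [0.96, -0.28, -0.016, -0.005]
contact_force: [-2.3, 1.6, 4.6]
opening: 0.251
finger_force: 41.1
```

Emit:
drive_tool([
  [[0,0,0],[0,0,0],0.05],
  [[0,0,0],[0,0,0],0.06],
  [[0,0,0],[0,0,0],0.06],
  [[0,0,0],[0,0,-0.04],0.06],
  [[0,0,0],[0,0,-0.03],0.06],
])

```text
time: 7.82
eef_pos: [0.6129, -0.3592, 0.2102]
tcp_rot: [0.96, -0.28, -0.017, -0.005]
contact_force: [0.0, -0.2, -0.0]
opening: 0.703
finger_force: 0.0
```

Emit:
drive_tool([
  [[0,0.035,0],[0,0,0],0.0],
  [[0,0,0],[-0.05,0,0],0.0],
  [[0,0,0],[0,0,0],0.0],
  [[0,0,0],[0,0,0],0.0],
  [[0,0,0],[0,0,0],0.0],
])

```text
time: 8.45
eef_pos: [0.5718, -0.3332, 0.2104]
tcp_rot: [0.96, -0.28, 0.001, 0.0]
contact_force: [0.7, 0.1, 0.3]
opening: 0.002
finger_force: 0.0
```

```bash
cat >> h.py <<'E'
def level(fn=None,z=.152,z0=None):
    w=cam('wrist',fn);im=w['image'];hsv=cv2.cvtColor(im,cv2.COLOR_RGB2HSV)
    m=cv2.inRange(hsv,(0,130,60),(10,255,255))|cv2.inRange(hsv,(172,130,60),(180,255,255));m[:,:200]=0;m[:,440:]=0
    r=cv2.minAreaRect(max(cv2.findContours(m,0,2)[0],key=cv2.contourArea));P=np.array([ray(w,u,v,z) for u,v in cv2.boxPoints(r)])
    print('rect',r,P.mean(0))
    v=cv2.inRange(hsv,(25,100,80),(50,255,255));n,l,st,c=cv2.connectedComponentsWithStats(v);j=1+st[1:,4].argmax();print('vial',st[j],c[j],ray(w,*c[j],z))
    return w
E
python3 - <<'E'
from h import *
w=level('w3.png')
delta([.613-.042,-.361+.027,.20],-2.136)
E
```

```text
rect ((327.5, 122.0), (244.0, 37.0), 90.0) [ 0.6204 -0.3644  0.152 ]
vial [320 120  17  71 986] [327.6055 152.5294] [ 0.6113 -0.3587  0.152 ]
pos [ 0.5717 -0.3331  0.2102] yyaw -2.1390699635713526 tilt z [ 0.0016 -0.0013 -1.    ] t 8.5 F [-0.657  -0.5161 -0.293 ] open -0.0035906702456879004 q [-0.6806  0.2874  1.6466  0.      1.2056  1.4585]
turn z -0.0030699635713524742
shift [-0.0001  0.0012  0.0102]
```

View pics/w3.png

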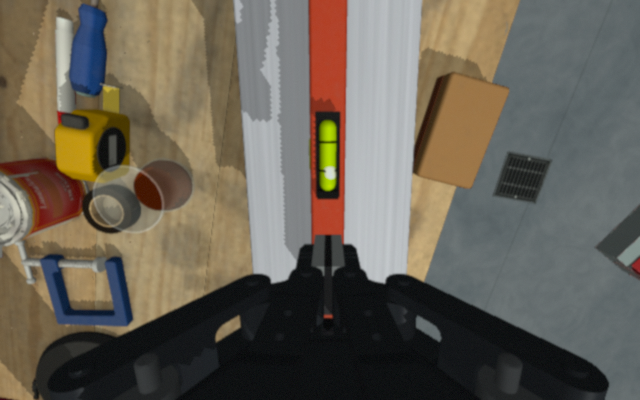

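The level lies on the leaf with its vial spanning rows 120–191 and the bubble at row 172, towards the foot. The fingers are shut above the level's foot half. Next I'll press down.

Emit:
drive_tool([
  [[0,0,0],[0,0,0.03],0.0],
  [[0,0,0],[0,0,0.008],0.0],
  [[0,0,0],[0,0,0.003],0.0],
  [[0,0,0],[0,0,0.002],0.0],
  [[0,0,0],[0,0,0],0.0],
])

```text
time: 9.12
eef_pos: [0.5711, -0.3325, 0.1675]
tcp_rot: [0.96, -0.28, 0.001, 0.0]
contact_force: [-0.6, 1.0, 3.2]
opening: -0.004
finger_force: 1.5
```

Emit:
drive_tool([
  [[0,0,0],[0,0,0.002],0.0],
  [[0,0,0],[0,0,0],0.0],
])

```text
time: 9.38
eef_pos: [0.5707, -0.3323, 0.1647]
tcp_rot: [0.96, -0.28, 0.0, 0.0]
contact_force: [-2.2, 1.7, 4.0]
opening: -0.001
finger_force: 1.8
```

Emit:
drive_tool([
  [[0,0,0],[0,0,0.002],0.0],
  [[0,0,0],[0,0,0],0.0],
])

```text
time: 9.62
eef_pos: [0.5705, -0.3322, 0.1625]
tcp_rot: [0.96, -0.28, -0.0, 0.0]
contact_force: [-2.9, 2.0, 4.9]
opening: 0.002
finger_force: 2.5
```

Emit:
drive_tool([
  [[0,0,0],[0,0,0.002],0.0],
  [[0,0,0],[0,0,0],0.0],
])

```text
time: 9.88
eef_pos: [0.5706, -0.3322, 0.1625]
tcp_rot: [0.96, -0.28, -0.0, 0.0]
contact_force: [-5.2, 3.2, 11.4]
opening: -0.002
finger_force: 5.6
```

Emit:
drive_tool([
  [[0,0,0],[0,0,0.001],0.0],
  [[0,0,0],[0,0,0],0.0],
])

```text
time: 10.12
eef_pos: [0.5706, -0.3321, 0.1624]
tcp_rot: [0.96, -0.28, -0.0, 0.0]
contact_force: [-7.2, 4.4, 13.9]
opening: 0.002
finger_force: 7.1
```

Emit:
drive_tool([
  [[0,0,0],[0,0,0.001],0.0],
  [[0,0,0],[0,0,0],0.0],
])

```text
time: 10.38
eef_pos: [0.5706, -0.3322, 0.1624]
tcp_rot: [0.96, -0.28, -0.0, 0.0]
contact_force: [-8.7, 5.9, 17.7]
opening: 0.002
finger_force: 8.6
```

Emit:
drive_tool([
  [[0,0,0],[0,0,0],0.0],
  [[0,0,0],[0,0,0],0.0],
  [[0,0,0],[0,0,0],0.0],
  [[0,0,0],[0,0,0],0.0],
  [[0,0,0],[0,0,0],0.0],
])

```text
time: 11.0
eef_pos: [0.5706, -0.3322, 0.1624]
tcp_rot: [0.96, -0.28, -0.0, 0.0]
contact_force: [-8.3, 6.8, 17.1]
opening: -0.004
finger_force: 8.6
```

Emit:
drive_tool([
  [[0,0,0],[0,0,0],0.0],
  [[0,0,0],[0,0,0],0.0],
  [[0,0,0],[0,0,0],0.0],
  [[0,0,0],[0,0,0],0.0],
  [[0,0,0],[0,0,0],0.0],
])

```text
time: 11.62
eef_pos: [0.5706, -0.3322, 0.1624]
tcp_rot: [0.96, -0.28, -0.0, 0.0]
contact_force: [-8.8, 6.1, 17.6]
opening: 0.002
finger_force: 8.6
```

Emit:
drive_tool([
  [[0,0,0],[0,0,0],0.0],
  [[0,0,0],[0,0,0],0.0],
  [[0,0,0],[0,0,0],0.0],
  [[0,0,0],[0,0,0],0.0],
  [[0,0,0],[0,0,0],0.0],
])

```text
time: 12.25
eef_pos: [0.5706, -0.3322, 0.1624]
tcp_rot: [0.96, -0.28, -0.0, 0.0]
contact_force: [-9.0, 5.8, 16.7]
opening: 0.001
finger_force: 8.6
```

```bash
python3 - <<'E'
from h import *
w=level('w4.png');a=cv2.imread('pics/w4.png')
cv2.imwrite('pics/c4.png',cv2.resize(a[60:220,270:390],(450,600),interpolation=cv2.INTER_CUBIC))
print(ctrl.get_state()['contact_force'])
E
```

```text
rect ((328.0, 122.0), (244.0, 50.0), 90.0) [ 0.6209 -0.3649  0.152 ]
vial [317 122  22  28 543] [327.8545 135.7403] [ 0.6206 -0.3646  0.152 ]
[-8.2476  6.0404 17.6512]
```

View pics/c4.png

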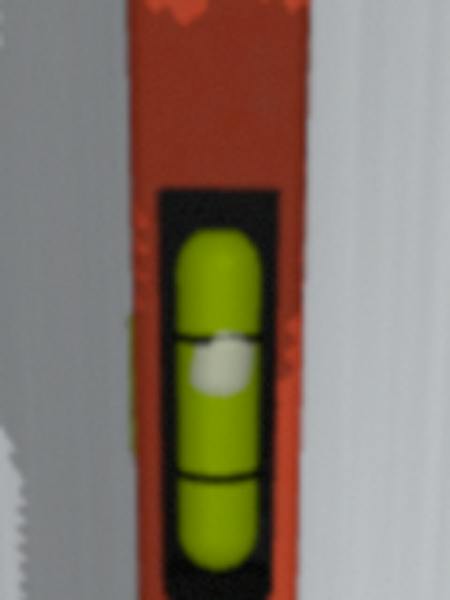

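The crop shows the pressed bubble centred at y≈362, between lines at 338 and 477 (middle 406, about 8.2 px/mm). It sits about 5.3 mm towards the hinge, so the outer end is too low and the knob needs about 2.1 rad clockwise. I'll lift, move over the knob and wind the wrist back.

Emit:
drive_tool([
  [[0,0,0],[0,0,-0.01],0.0],
  [[0,0,0],[0,0,-0.04],0.0],
  [[0,0,0],[0,0,-0.03],0.0],
  [[0,0,0],[-0.04,0,0],0.06],
  [[0,0,0],[-0.04,0,0],0.06],
])

```text
time: 12.92
eef_pos: [0.5029, -0.289, 0.2378]
tcp_rot: [0.96, -0.28, 0.001, 0.0]
contact_force: [0.6, -0.1, 0.2]
opening: 0.418
finger_force: 0.0
```

Emit:
drive_tool([
  [[0,0,0],[-0.045,0,0],0.06],
  [[0,0,-0.18],[0,0,0],0.06],
  [[0,0,-0.18],[0,0,0],0.06],
  [[0,0,-0.18],[0,0,0],0.06],
  [[0,0,-0.18],[0,0,0],0.06],
])

```text
time: 13.55
eef_pos: [0.4654, -0.2649, 0.2373]
tcp_rot: [0.997, 0.079, 0.0, 0.0]
contact_force: [-0.4, 0.1, 0.2]
opening: 0.699
finger_force: 0.0
```

Emit:
drive_tool([
  [[0,0,-0.18],[0,0,0],0.06],
  [[0,0,-0.18],[0,0,0],0.06],
  [[0,0,-0.18],[0,0,0],0.06],
  [[0,0,-0.18],[0,0,0],0.06],
  [[0,0,-0.18],[0,0,0],0.06],
])

```text
time: 14.18
eef_pos: [0.4654, -0.2649, 0.2373]
tcp_rot: [0.863, 0.505, 0.0, 0.0]
contact_force: [0.1, -0.2, 0.2]
opening: 0.701
finger_force: 0.0
```

Emit:
drive_tool([
  [[0,0,-0.18],[0,0,0],0.06],
  [[0,0,-0.18],[0,0,0],0.06],
  [[0,0,-0.18],[0,0,0],0.06],
  [[0,0,-0.18],[0,0,0],0.06],
  [[0,0,0],[0,0,0],0.06],
])

```text
time: 14.8
eef_pos: [0.4653, -0.2649, 0.2375]
tcp_rot: [0.633, 0.774, 0.0, -0.0]
contact_force: [-0.4, -0.1, -0.4]
opening: 0.707
finger_force: 0.0
```

```bash
python3 - <<'E'
from h import *
w=cam('wrist','w5.png');R=np.array(w['R']);p=R@[.462,-.265,.1155]+w['t'];print('proj',w['fx']*p[0]/p[2]+w['cx'],w['fy']*p[1]/p[2]+w['cy'])
delta([.462,-.265,.1145])
E
```

```text
proj 324.1420394938665 198.34484270336912
pos [ 0.4653 -0.2649  0.2376] yyaw 0.19788793396966733 tilt z [-0.      0.0002 -1.    ] t 14.85 F [-0.3883 -0.3931  0.3059] open 0.7019898471671167 q [-0.7071 -0.013   1.9295  0.0001  1.2253 -0.9051]
shift [ 0.0005 -0.0033  0.1231]
```

View pics/w5.png

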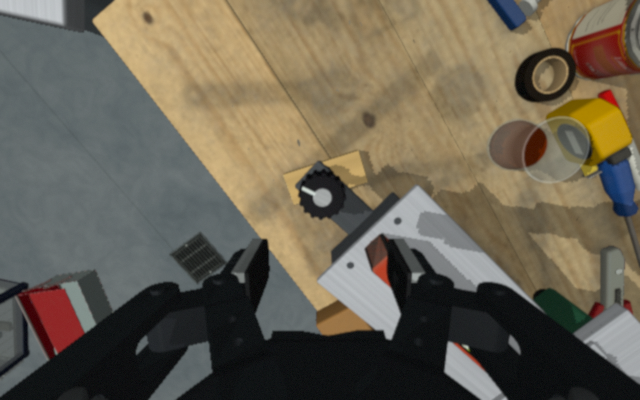

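The wrist view shows the knob at (322,196) with its white mark pointing to (305,188), within 2 px of the prediction. The level's end is at (377,245), clear of the fingers. I'll descend and grip.

Emit:
drive_tool([
  [[0,0,0],[0.0015,-0.004,0.04],0.06],
  [[0,0,0],[0,0,0.05],0.06],
  [[0,0,0],[0,0,0.033],0.06],
  [[0,0,0],[0,0,0],0.06],
  [[0,0,0],[0,0,0],0.06],
], grip_force=50)

```text
time: 15.48
eef_pos: [0.4619, -0.2649, 0.1167]
tcp_rot: [0.633, 0.774, -0.0, 0.001]
contact_force: [-0.3, 0.2, -0.0]
opening: 0.704
finger_force: 0.0
```

Emit:
drive_tool([
  [[0,0,0],[0,0,0],0.0],
  [[0,0,0],[0,0,0],0.0],
  [[0,0,0],[0,0,0],0.0],
  [[0,0,0],[0,0,0],0.0],
])

```text
time: 15.98
eef_pos: [0.4611, -0.2653, 0.1163]
tcp_rot: [0.633, 0.775, -0.001, 0.001]
contact_force: [-5.1, -3.6, 1.8]
opening: 0.438
finger_force: 49.6
```

Emit:
drive_tool([
  [[0,0,0.175],[0,0,0],0.0],
  [[0,0,0.175],[0,0,0],0.0],
  [[0,0,0.175],[0,0,0],0.0],
  [[0,0,0.175],[0,0,0],0.0],
  [[0,0,0],[0,0,0],0.0],
])

```text
time: 16.6
eef_pos: [0.46, -0.2652, 0.1156]
tcp_rot: [0.86, 0.51, -0.002, 0.0]
contact_force: [-6.6, -4.6, 1.2]
opening: 0.436
finger_force: 49.7
```

Emit:
drive_tool([
  [[0,0,0.175],[0,0,0],0.0],
  [[0,0,0.175],[0,0,0],0.0],
  [[0,0,0.175],[0,0,0],0.0],
  [[0,0,0.175],[0,0,0],0.0],
  [[0,0,0],[0,0,0],0.0],
])

```text
time: 17.23
eef_pos: [0.4593, -0.2648, 0.1152]
tcp_rot: [0.983, 0.185, -0.003, 0.0]
contact_force: [-8.4, -3.0, 1.6]
opening: 0.431
finger_force: 49.7
```

Emit:
drive_tool([
  [[0,0,0.175],[0,0,0],0.0],
  [[0,0,0.175],[0,0,0],0.0],
  [[0,0,0.175],[0,0,0],0.0],
  [[0,0,0.175],[0,0,0],0.0],
  [[0,0,0],[0,0,0],0.0],
])

```text
time: 17.85
eef_pos: [0.4589, -0.264, 0.1147]
tcp_rot: [0.987, -0.163, -0.003, 0.0]
contact_force: [-7.1, -0.6, 1.1]
opening: 0.435
finger_force: 49.8
```

Emit:
drive_tool([
  [[0,0,0],[0,0,0],0.06],
  [[0,0,0],[0,0,0],0.06],
  [[0,0,0],[0,0,0],0.06],
  [[0,0,0],[0,0,-0.06],0.06],
  [[0,0,0],[0,0,-0.06],0.06],
])

```text
time: 18.48
eef_pos: [0.4609, -0.2638, 0.236]
tcp_rot: [0.987, -0.163, -0.001, -0.001]
contact_force: [1.3, -0.3, 0.7]
opening: 0.707
finger_force: 0.0
```

```bash
python3 - <<'E'
from h import *
cam('top','t6.png')
w=level('w6.png')
delta([.6113-.042,-.3587+.0268,.215],-2.136)
E
```

```text
rect ((360.1939392089844, 65.21340942382812), (31.96697998046875, 142.81163024902344), 14.708305358886719) [ 0.5534 -0.3208  0.152 ]
vial [144   1   3   3   5] [145.2   1.8] [ 0.6373 -0.2002  0.152 ]
pos [ 0.4647 -0.2669  0.2444] yyaw -1.89877032269434 tilt z [ 0.0129 -0.0104 -0.9999] t 18.575 F [0.238 0.601 0.366] open 0.7019434249999582 q [-0.711  -0.0271  1.9305  0.0005  1.2215  1.1876]
turn z 0.23722967730566014
shift [ 0.1227 -0.0012  0.0314]
```

View pics/w6.png

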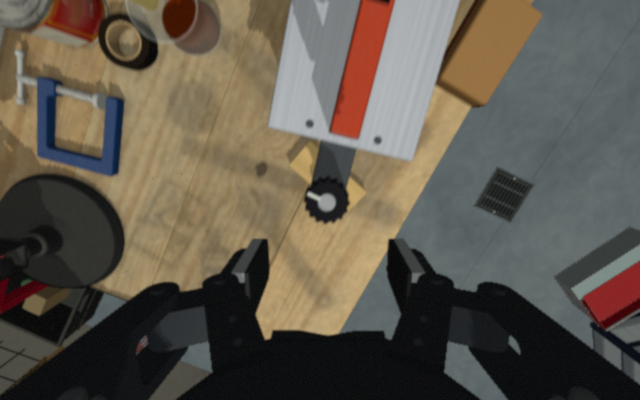

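In the wrist frame, the white mark on the knob at (327,201) has kept its direction, so the knob turned the full 2.1 rad. The level is still in place on the leaf. Now I'll press again.

Emit:
drive_tool([
  [[0,0,0.119],[0,0,0],0.0],
  [[0,0,0.118],[0,0,0],0.0],
  [[0,0,0],[0.04,0,0],0.0],
  [[0,0,0],[0.04,0,0],0.0],
  [[0,0,0],[0.042,-0.001,0],0.0],
])

```text
time: 19.2
eef_pos: [0.5658, -0.3292, 0.2349]
tcp_rot: [0.96, -0.279, 0.0, -0.0]
contact_force: [-0.2, 0.1, 0.5]
opening: 0.001
finger_force: 0.0
```

Emit:
drive_tool([
  [[0,0,0],[0,0,0],0.0],
  [[0,0,0],[0,0,0],0.0],
])

```text
time: 19.45
eef_pos: [0.5642, -0.3282, 0.2345]
tcp_rot: [0.96, -0.279, -0.001, -0.0]
contact_force: [-0.6, 0.2, 0.0]
opening: 0.005
finger_force: 0.0
```

```bash
python3 - <<'E'
from h import *
level()
delta([.6113-.042,-.3587+.0268,.17],-2.136)
E
```

```text
rect ((328.5, 117.5), (235.0, 33.0), 90.0) [ 0.6143 -0.361   0.152 ]
vial [321 106  16  64 812] [327.8707 135.0443] [ 0.6114 -0.3587  0.152 ]
pos [ 0.564  -0.3281  0.235 ] yyaw -2.1358605088717915 tilt z [-0.0007  0.0007 -1.    ] t 19.5 F [-0.6496 -0.2733  0.2648] open 0.0008768593923331562 q [-0.6822  0.2486  1.6474  0.0002  1.2466  1.4536]
turn z 0.0001394911282086575
shift [0.0065 0.0004 0.0649]
```

Emit:
drive_tool([
  [[0,0,0],[0.006,0,0.04],0.0],
  [[0,0,0],[0,0,0.022],0.0],
  [[0,0,0],[0,0,0.003],0.0],
  [[0,0,0],[0,0,0.003],0.0],
  [[0,0,0],[0,0,0.002],0.0],
])

```text
time: 20.12
eef_pos: [0.5701, -0.3322, 0.1671]
tcp_rot: [0.96, -0.279, 0.001, 0.0]
contact_force: [-1.8, 1.3, 3.4]
opening: -0.002
finger_force: 1.7
```

Emit:
drive_tool([
  [[0,0,0],[0,0,0.001],0.0],
  [[0,0,0],[0,0,0],0.0],
])

```text
time: 20.38
eef_pos: [0.5698, -0.332, 0.1649]
tcp_rot: [0.96, -0.279, 0.0, 0.0]
contact_force: [-2.5, 1.2, 3.5]
opening: -0.0
finger_force: 1.8
```

Emit:
drive_tool([
  [[0,0,0],[0,0,0.001],0.0],
  [[0,0,0],[0,0,0],0.0],
])

```text
time: 20.62
eef_pos: [0.5698, -0.3321, 0.164]
tcp_rot: [0.96, -0.279, 0.0, 0.0]
contact_force: [-2.3, 1.2, 5.9]
opening: 0.001
finger_force: 2.7
```

Emit:
drive_tool([
  [[0,0,0],[0,0,0.001],0.0],
  [[0,0,0],[0,0,0],0.0],
  [[0,0,0],[0,0,0.001],0.0],
  [[0,0,0],[0,0,0],0.0],
  [[0,0,0],[0,0,0],0.0],
])

```text
time: 21.25
eef_pos: [0.5698, -0.3321, 0.1639]
tcp_rot: [0.96, -0.279, -0.0, 0.0]
contact_force: [-6.0, 3.4, 12.0]
opening: -0.001
finger_force: 5.8
```

Emit:
drive_tool([
  [[0,0,0],[0,0,0.001],0.0],
  [[0,0,0],[0,0,0],0.0],
  [[0,0,0],[0,0,0],0.0],
  [[0,0,0],[0,0,0],0.0],
  [[0,0,0],[0,0,0],0.0],
])

```text
time: 21.88
eef_pos: [0.5698, -0.3321, 0.1639]
tcp_rot: [0.96, -0.279, -0.0, 0.0]
contact_force: [-7.4, 4.8, 13.9]
opening: -0.0
finger_force: 7.3
```

Emit:
drive_tool([
  [[0,0,0],[0,0,0],0.0],
  [[0,0,0],[0,0,0],0.0],
  [[0,0,0],[0,0,0],0.0],
  [[0,0,0],[0,0,0],0.0],
  [[0,0,0],[0,0,0],0.0],
])

```text
time: 22.5
eef_pos: [0.5698, -0.332, 0.1639]
tcp_rot: [0.96, -0.279, -0.0, 0.0]
contact_force: [-5.9, 4.9, 14.4]
opening: 0.004
finger_force: 7.3
```

Emit:
drive_tool([
  [[0,0,0],[0,0,0],0.0],
  [[0,0,0],[0,0,0],0.0],
  [[0,0,0],[0,0,0],0.0],
  [[0,0,0],[0,0,0],0.0],
  [[0,0,0],[0,0,0],0.0],
])

```text
time: 23.12
eef_pos: [0.5698, -0.3321, 0.1639]
tcp_rot: [0.96, -0.279, -0.0, 0.0]
contact_force: [-6.2, 3.9, 14.0]
opening: 0.003
finger_force: 7.3
```

```bash
python3 - <<'E'
from h import *
w=level('w7.png');a=cv2.imread('pics/w7.png')
cv2.imwrite('pics/c7.png',cv2.resize(a[60:220,270:390],(450,600),interpolation=cv2.INTER_CUBIC))
s=ctrl.get_state();print(s['contact_force'],s['time'],s['eef_pos'])
E
```

```text
rect ((327.5, 122.0), (244.0, 49.0), 90.0) [ 0.6203 -0.3644  0.152 ]
vial [317 119  22  28 552] [327.2663 133.0362] [ 0.621  -0.3647  0.152 ]
[-7.0287  5.0042 15.6678] 23.175 [ 0.5698 -0.3321  0.1639]
```

View pics/c7.png

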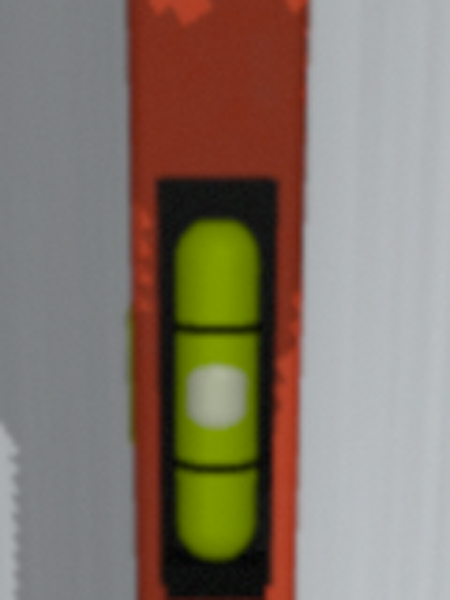

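The crop shows the bubble spanning 363–431 (centre 397), with the lines at 329 and 467 (middle 398). It is centred under a steady press of about 15 N, so I'll hand the job in.

```bash
python3 -c "
from plant import ctrl
print(ctrl.sign_off())"
```

```text
the job is handed in; nothing more can be done
None
```

I handed the job in with the leaf level: I turned the knob about 2.1 rad clockwise, and the last picture shows the bubble centred to well within 1 mm while the gripper presses the level down with about 15 N. The hand-in gave no verdict.

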